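# Wedge the loaded weighing plate off its stops

### The job

Set the brass test weight gently on the rounded steel load button of the hinged weighing plate so that it balances there upright, and let go of it. Then slide the orange levelling wedge along the bench, thin end first, under the middle of the plate's blue front lip until the loaded plate just lifts off its stops, by about 2 to 6 mm at the lip, with the weight still balanced. Finish while holding the wedge there in the gripper, flat on the bench, with the wedge alone carrying the lip, and leave everything else on the bench where it is.

Things in the scene. Friction and masses are not known exactly. Their poses are not given: they have to be found in the camera images.
- stand: low U-shaped wooden frame, 180 x 146 x 22 mm, fixed to the bench, the hinged plate on top. Origin: on the bench, below the dome's centre. Its +x points from the lip (front) to the hinge (rear), so the wedge is pushed along +x; z up. The channel between its side rails is 86 mm wide, centred on y = 0, open from the front (rails begin at x = -70 mm) back to x = +60 mm.
- plate (a joint): tilt of the hinged aluminium plate (184 x 146 x 8 mm, 0.9 kg with lip and dome; its top lies 32 mm above the bench) in rad: 0 = resting on its stops, growing as the front lip rises (0.01 rad = 1.9 mm at the lip). The hinge axis lies along the stand's y at x = +90 mm, z = 30 mm. Free hinge, no spring: the plate falls back by its own weight.
- lip_mid (a point): centre of the lip: a blue round bar, 12 mm thick, 146 mm long, along the plate's front edge. At rest at stand x = -100 mm, 28 mm above the bench (underside 22 mm). The wedge's slope meets it when the nose is about 70 mm past it; it then rises about 1 mm for each 5 mm more. Pushing takes 8 to 20 N.
- dome_top (a point): the crown of the load button on the plate, above the stand's origin, 105 mm above the bench at rest. The button is a dark collar 84 mm across and 25 mm high on the plate, holding a smooth steel ball top of 40 mm radius.
- weight: brass test weight, about 0.45 kg: a disc 80 mm across and 10 mm thick with an upright black grip knob 22 mm across and 30 mm tall on its middle (40 mm in all). Origin: centre of its flat underside; z up. It stands on the bench at the start. It balances on the ball top, leaning about 1.7 degrees for each mm that it is off centre.
- wedge: orange plastic wedge on the bench, 0.2 kg, 150 mm long, 40 wide. Origin: on the bench, midway along it; +x points to the thin nose. Nose at x = +75 mm, 8 mm thick; the top slopes up evenly (1 in 5) to 32 mm thick at x = -45 mm. From there to x = -75 mm stands the handle block: 30 mm long, 24 wide (along y), 70 tall, with a black band near its top.
- wedge_handle (a point): point in the middle of the handle block, 55 mm above the bench, at wedge x = -60 mm; take it across its 24 mm width (wedge y)
- jar: a small amber glass sample jar with a stopper, 56 mm across, 78 mm tall, bystander; origin at its underside
- tin: a small open aluminium tin, 66 mm across, 50 mm tall, bystander; origin at its underside
- ring: a grey ring, 90 mm across, 12 mm thick, lying flat, bystander; origin at its underside
- shim: a flat steel block 80 x 40 x 12 mm lying flat, not needed, bystander; origin at its underside
- pan: a shallow steel bowl, 120 mm across, 30 mm tall, bystander; origin at its underside

How it is judged:
By the outcome, as a careful person would: the job done as asked, in the order asked, and still so for the second after the job is handed in, while the arm keeps its last pose, push and grip.
It also fails if it takes over 69 s, if anything falls off the work surface, if the arm or the gripper's body presses on something with over 40 N, if the wrist force passes 120 N, or if a joint passes its speed limit or range.

### The arm

A 6-joint arm with a two-finger parallel gripper is mounted at the origin on the work surface. World frame = base frame: x ahead of the robot, y to its left, z up, the work surface at z = 0. Lengths are in m, angles in rad, forces in N, time in s.
With the tool pointing down it reaches from about 0.35 to 0.875 m from the base axis. Payload 15.5 kg.
Tool frame: the origin (TCP) lies midway between the tips of the shut fingers; the grasp point (between the pads) lies r.grasp_offset behind it (r.grasp_offset is the distance from the TCP to the grasp point, in m); z points along the fingers, y is the direction in which the jaws open and shut (so a half turn about z gives the same grasp; the last joint's range is limited). The gripper opens to 85 mm and grips with 20 to 120 N. Pads are 22 mm wide; open, the fingers measure 114 mm over their backs; the gripper's body (76 mm by 85 mm) begins 54 mm behind the grasp point. The pads swing forward as they close: fully open they stand 13 mm farther back than shut.
Start: joints at [1.159, 0.494, 1.345, -0, 1.302, -0.096], TCP at [0.195, 0.594, 0.231] pointing down, gripper open.
Joint ranges: [-2.91, 2.91], [-0.82, 2.16], [0.22, 2.67], [-1.22, 4.37], [0.12, 2.79], [-3.08, 3.08]. Speed limits (rad/s): [1.89, 1.89, 2.57, 3.01, 3.01, 3.01].

### API

Orientations are given as a unit quaternion [w, x, y, z].
In Python, from plant import r gives the robot as it stands.
- The arm moves only by the tool move_arm, never from a script. Its argument "moves" is a list of rows, each a list of 6 numbers: the shift along the tool's x, y, z in mm, then the turn, a rotation vector about the tool's x, y, z in rad. In form: [[tx, ty, tz, ax, ay, az], ...]. A call has 1 to 12 rows; each row is the pose to reach, as a shift and turn from the pose commanded when the call began, along the tool's axes at that moment; what a row does not reach only later rows make up. A row lasts 1/8 s, in which the tool goes at most 62.5 mm and 10.7 degrees, less where a joint would pass 70% of its speed; a pose out of reach is approached as far as the arm can. A call with a gripper value outside its range is refused whole. "jaw" is the opening, from 0 (shut) to 1 (fully open), set as the call begins (left out, the last holds). The fingers move at their own pace and stop on an object; "grip_force" is the grip in N (left out, the last holds). Time passes only in rows, so rows that repeat a pose let the fingers close. It gives the time, the measured TCP pose, the force and the opening at its end, in the units of the state.
- r.sense(): the state, without advancing time (a new reading comes with each control period).
- r.get_image(name): name is "scene" or "top"; returns the picture (480x640x3 uint8, blue, green, red); there is no depth.
- r.calibration(name): a dict with "fx", "fy", "cx", "cy" (pixels), "R" (3x3) and "t" (3): a world point X has camera coordinates R X + t. Camera axes: x right, y down, z forward; pixel columns grow to the right and rows downward; lengths in m; the calibration is good to about 2 mm. A picture is of the moment at which its call begins. calibration takes no time and is no camera call.
- r.finish_job(): hands the job in, once; it reports no verdict.
Trained networks look in the newest picture that a camera, given by its name, has taken for a name from the list of things; names that differ only in an ending like _2 or _b are one class to them, and where a whole thing is asked for, a point or a joint stands for the part that bears it (a point fixed in the world has none). Each returns a list of dicts, best first, with "confidence" (0 to 1); they miss things now and then, are a little off and sometimes report something else, mostly with a low value. They report only what shows in the picture. A call takes as long as a camera call.
- r.recognise(name, camera): "centre" ([column, row] in pixels, amid what is visible of it).
The state is a dict: "t": time; "q": joint angles; "qvel": joint speeds; "joint_torque": joint torques, N m; "tcp_pos": TCP position; "tool_rot": TCP orientation; "force": force on the tool from outside, world axes, zero at the start; "torque": the same for the moment, N m; "grip_width": finger opening in m.
Only numpy, scipy, OpenCV 4.12 (cv2) and the standard library are available. Lean on these libraries where they do the work, as an engineer would, in place of code of your own. Each camera call takes 0.05 s, during which the arm holds its last target. There are 200 camera calls.

## Working session

There is one attempt and no reset: what is moved stays moved. The work goes in short steps, Python scripts to look and compute and a tool call to move; the robot and the scene stay as the last step left them, time stands still between calls to the robot, and variables do not carry over. Pictures are saved under pics/ and viewed, about 8 in all and at most 12, crops included, and the job is handed in when it is done.

Besides the shell and the picture viewer there is one more tool, called by a JSON object that holds its "method" and its "body". move_arm: Moves the arm, as the interface text tells. Its arguments: {"type":"object","properties":{"moves":{"type":"array","items":{"type":"array","items":{"type":"number"}}},"jaw":{"type":"number"},"grip_force":{"type":"number"}},"required":["moves"]}

```bash
mkdir -p pics; cat > h.py <<'E'
import numpy as np, cv2
from plant import r
def ray(cam,px,z):
    c=r.calibration(cam);R=np.array(c["R"]);t=np.array(c["t"])
    d=R.T@np.array([(px[0]-c["cx"])/c["fx"],(px[1]-c["cy"])/c["fy"],1.]);o=-R.T@t
    return o+d*(z-o[2])/d[2]
def proj(cam,X):
    c=r.calibration(cam);p=np.array(c["R"])@np.array(X)+np.array(c["t"])
    return np.array([c["fx"]*p[0]/p[2]+c["cx"],c["fy"]*p[1]/p[2]+c["cy"]])
E
python3 - <<'E'
from h import *
for c in("scene","top"):
    cv2.imwrite(f"pics/{c}0.png",r.get_image(c))
    k=r.calibration(c);print(c,k["fx"],-np.array(k["R"]).T@np.array(k["t"]))
H=dict(stand=.015,plate=.032,lip_mid=.028,dome_top=.105,weight=.01,wedge=.02,wedge_handle=.055,jar=.04,tin=.05,ring=.012,shim=.012,pan=.015)
for n in H:
    for c in("scene","top"):
        for d in r.recognise(n,c)[:2]:
            print(n,c,np.round(d["centre"],1),round(d["confidence"],2),ray(c,d["centre"],H[n])[:2].round(3))
s=r.sense();print(s["t"],s["tcp_pos"],s["tool_rot"],s["force"],s["grip_width"],r.grasp_offset)
E
```

```text
scene 462.87756055600516 [1.20495338 0.24442228 1.07375895]
top 436.46176151899164 [0.3508566  0.04899693 1.05348236]
stand scene [344.7 284.8] 0.69 [0.568 0.18 ]
stand scene [239.4 240.8] 0.35 [ 0.514 -0.139]
stand top [271.5 218. ] 0.69 [0.569 0.179]
plate scene [335.9 281.5] 0.92 [0.575 0.156]
plate top [277.7 218. ] 0.76 [0.566 0.162]
lip_mid scene [344.3 282.9] 0.96 [0.57  0.178]
lip_mid top [276.  217.1] 0.86 [0.569 0.167]
dome_top scene [340.9 284.4] 0.93 [0.623 0.176]
dome_top scene [444.2 329. ] 0.69 [0.669 0.43 ]
dome_top top [278.3 218.7] 0.72 [0.549 0.152]
weight scene [154.4 249.6] 0.92 [ 0.609 -0.356]
weight scene [444.1 330.1] 0.35 [0.62  0.449]
weight top [493.6 207.9] 0.8 [ 0.604 -0.364]
weight top [275.4 218.8] 0.71 [0.569 0.17 ]
wedge scene [239.7 240.8] 0.92 [ 0.517 -0.136]
wedge scene [448.2 331.2] 0.59 [0.625 0.457]
wedge top [395.7 241.1] 0.58 [ 0.517 -0.121]
wedge_handle scene [239.6 247.8] 0.85 [ 0.562 -0.116]
wedge_handle top [395.4 239.5] 0.64 [ 0.515 -0.115]
jar scene [444.8 268.3] 0.96 [0.455 0.425]
jar scene [402.1 230.8] 0.4 [0.364 0.295]
jar top [164.8 267.7] 0.82 [0.442 0.42 ]
tin scene [190.  203.6] 0.64 [ 0.454 -0.312]
tin top [485.8 280.2] 0.73 [ 0.424 -0.321]
ring scene [238.9 245.4] 0.71 [ 0.528 -0.136]
ring scene [405.5 218.1] 0.59 [0.291 0.298]
ring top [208.4 323.7] 0.84 [0.315 0.318]
shim scene [184.6 301.3] 0.59 [ 0.734 -0.205]
shim top [423.4 159.8] 0.92 [ 0.724 -0.194]
shim top [278.6 214.6] 0.53 [0.579 0.162]
pan scene [446.3 332.4] 0.66 [0.627 0.454]
pan scene [154.7 249.3] 0.16 [ 0.61  -0.353]
pan top [161.6 193. ] 0.98 [0.628 0.451]
1.3 [0.19470763 0.59391257 0.23127874] [ 1.51636293e-05  1.57737587e-01  9.87481065e-01 -1.81748264e-06] [-0.40238573  0.09273333  0.13861945] 0.08516634022317734 0.0187
```

View pics/top0.png

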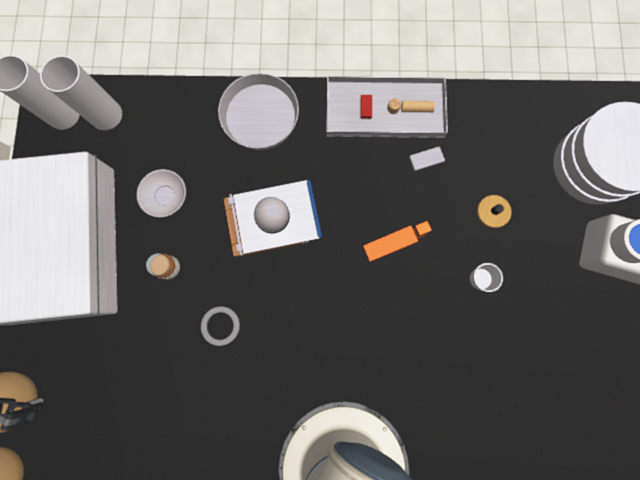

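View pics/scene0.png

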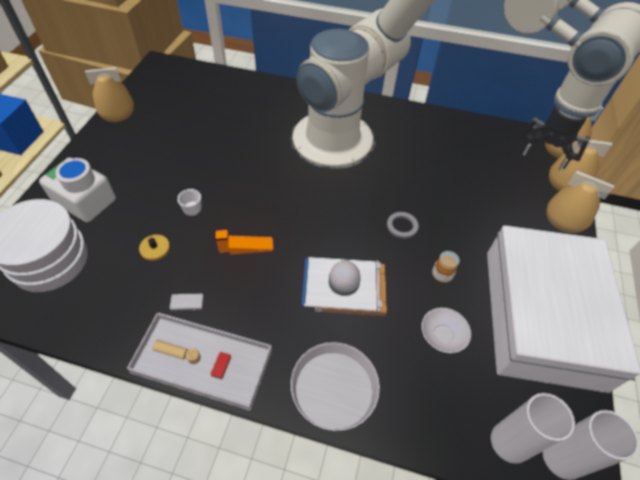

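```bash
python3 - <<'E'
from h import *
t=cv2.imread("pics/top0.png");s=cv2.imread("pics/scene0.png")
f=lambda im,x,y,w,h,k:cv2.resize(im[y:y+h,x:x+w],(w*k,h*k),interpolation=cv2.INTER_CUBIC)
a=np.vstack([f(t,220,170,110,95,4)[:300],f(s,295,245,110,75,4)])
b=np.vstack([f(t,355,190,90,75,4),f(s,205,205,90,75,4)])
cv2.imwrite("pics/crop1.png",np.hstack([a,b]));print(a.shape,b.shape)
hs={"top":cv2.cvtColor(t,cv2.COLOR_BGR2HSV),"scene":cv2.cvtColor(s,cv2.COLOR_BGR2HSV)}
boxes={"top":dict(wedge=(355,210,440,270),weight=(470,188,520,235),lip=(295,170,335,250)),
"scene":dict(wedge=(205,222,285,260),weight=(130,228,178,268),lip=(292,245,330,320))}
rng=dict(wedge=((3,130,60),(20,255,255)),weight=((15,80,60),(30,255,255)),lip=((100,80,40),(125,255,255)))
for c in hs:
  for n,(x0,y0,x1,y1) in boxes[c].items():
    m=cv2.inRange(hs[c][y0:y1,x0:x1],*map(np.array,rng[n]))
    cs=max(cv2.findContours(m,cv2.RETR_EXTERNAL,cv2.CHAIN_APPROX_NONE)[0],key=cv2.contourArea)+np.array([x0,y0])
    z=dict(wedge=.02,weight=.01,lip=.03)[n]
    M=cv2.moments(cs);p=(M["m10"]/M["m00"],M["m01"]/M["m00"]);q=cv2.boxPoints(cv2.minAreaRect(cs))
    print(c,n,np.round(p,1),ray(c,p,z)[:2].round(4),cv2.contourArea(cs),[ray(c,v,z)[:2].round(3).tolist() for v in q])
E
```

```text
(600, 440, 3) (600, 360, 3)
top wedge [395.7 240.5] [ 0.518  -0.1213] 1118.5 [[0.506, -0.041], [0.576, -0.197], [0.534, -0.213], [0.465, -0.058]]
top weight [493.9 211. ] [ 0.5966 -0.3641] 882.0 [[0.556, -0.321], [0.639, -0.325], [0.64, -0.408], [0.557, -0.403]]
top lip [314.1 208.3] [0.5916 0.0754] 176.0 [[0.661, 0.096], [0.663, 0.086], [0.523, 0.055], [0.52, 0.064]]
scene wedge [242.3 242.9] [ 0.5222 -0.1269] 1020.5 [[0.573, -0.197], [0.493, -0.22], [0.474, -0.047], [0.554, -0.03]]
scene weight [153.8 246.8] [ 0.6007 -0.3622] 657.5 [[0.57, -0.428], [0.544, -0.343], [0.629, -0.302], [0.653, -0.383]]
scene lip [304.1 281.1] [0.5969 0.0759] 128.0 [[0.667, 0.087], [0.523, 0.054], [0.521, 0.064], [0.665, 0.096]]
```

View pics/crop1.png

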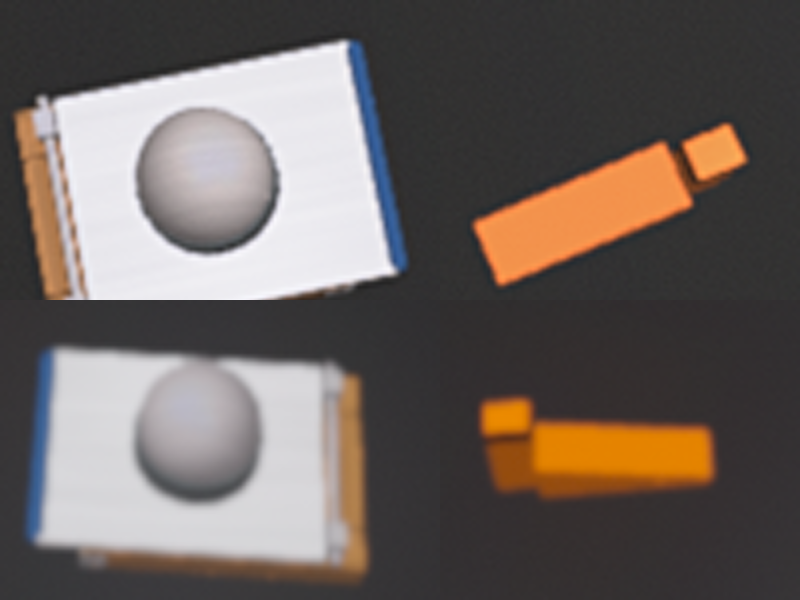

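```bash
cat > fit.py <<'E'
from h import *
from scipy.optimize import minimize
def box(x0,x1,y0,y1,z0,z1): return np.array([[x,y,z] for x in(x0,x1) for y in(y0,y1) for z in(z0,z1)])
def cyl(rad,z0,z1,n=48):
    a=np.linspace(0,2*np.pi,n,0);c=np.c_[rad*np.cos(a),rad*np.sin(a)]
    return np.vstack([np.c_[c,np.full(n,z)] for z in(z0,z1)])
WEDGE=[np.array([[x,y,z] for y in(-.02,.02) for x,z in((.075,0),(.075,.008),(-.045,.032),(-.075,.032),(-.075,0))]),box(-.075,-.045,-.012,.012,0,.07)]
DISC=[cyl(.04,0,.01)]
KNOB=[cyl(.011,.01,.04)]
a=np.linspace(0,2*np.pi,24,0)
LIP=[np.array([[-.1+.006*np.cos(t),y,.028+.006*np.sin(t)] for t in a for y in(-.073,.073)])]
PLATE=LIP+[box(-.1,.084,-.073,.073,.024,.032)]
def sil(cam,parts,p,bx,K=8):
    x0,y0,x1,y1=bx;m=np.zeros(((y1-y0)*K,(x1-x0)*K),np.uint8)
    c,s=np.cos(p[2]),np.sin(p[2]);Rz=np.array([[c,-s,0],[s,c,0],[0,0,1]])
    z=p[3] if len(p)>3 else 0
    for P in parts:
        q=np.array([proj(cam,Rz@v+[p[0],p[1],z]) for v in P])
        q=((q+.5-[x0,y0])*K-.5)*16
        cv2.fillConvexPoly(m,cv2.convexHull(q.round().astype(np.int32)),255,shift=4)
    m=cv2.resize(m,(x1-x0,y1-y0),interpolation=cv2.INTER_AREA)
    return cv2.GaussianBlur(m.astype(float)/255,(0,0),.6)
def fit(cams,parts,p0,bxs,masks,minus=None,fixyaw=False):
    def cost(d):
        p=np.array(p0,float).copy();p[:2]+=np.array(d[:2])/1000
        if not fixyaw:p[2]+=d[2]/100
        e=0
        for c in cams:
            S=sil(c,parts,p,bxs[c])
            if minus is not None:S=S*(1-sil(c,minus,p,bxs[c]))
            e+=((S-masks[c])**2).sum()
        return e
    n=2 if fixyaw else 3
    r_=minimize(cost,np.zeros(n),method="Nelder-Mead",options=dict(initial_simplex=np.vstack([np.zeros(n),np.eye(n)*5]),xatol=.02,fatol=.01))
    d=r_.x;p=np.array(p0,float);p[:2]+=d[:2]/1000
    if not fixyaw:p[2]+=d[2]/100
    return p,r_.fun
E
python3 - <<'E'
from fit import *
im={c:cv2.imread(f"pics/{c}0.png").astype(float) for c in("top","scene")}
def rel(ch,lo,hi): return np.clip((ch-lo)/(hi-lo),0,1)
B={"wedge":{"top":(355,205,440,270),"scene":(205,220,285,265)},"weight":{"top":(470,188,520,235),"scene":(130,226,178,270)},
"lip":{"top":(297,170,335,250),"scene":(290,245,318,320)}}
def crop(c,bx): x0,y0,x1,y1=bx;return im[c][y0:y1,x0:x1]
for n,parts,p0,minus in(("wedge",WEDGE,(.518,-.121,1.98),None),("weight",DISC,(.598,-.363,0),KNOB),("lip",LIP,(.57,.173,1.79),None)):
    M={}
    for c in im:
        C=crop(c,B[n][c])
        if n=="lip":
            M[c]=rel(C[...,0]-C[...,2],15,60)
        else:
            # orange hue: red-blue difference relative
            d=C[...,2]-C[...,0];M[c]=rel(d,5,60 if n=="wedge" else 50)
        print(n,c,"mask sum",M[c].sum().round(0),end=" ")
    for cams in(["top"],["scene"],["top","scene"]):
        p,e=fit(cams,parts,p0,B[n],M,minus,n=="weight");print(cams,p.round(4),round(e,1))
# dome: radial gradient
for c in im:
    g=cv2.GaussianBlur(im[c].mean(2),(0,0),.7)
    def score(d):
        X=np.array([.57+d[0]/1000,.173+d[1]/1000,.065]);k=r.calibration(c)
        o=-np.array(k["R"]).T@np.array(k["t"]);v=X-o;D=np.linalg.norm(v);v/=D
        u=np.cross(v,[0,0,1.]);u/=np.linalg.norm(u);w=np.cross(v,u)
        def ring(R):
            s=R/D;rr=R*np.sqrt(1-s*s);cc=X-v*R*s
            q=np.array([proj(c,cc+rr*(np.cos(t)*u+np.sin(t)*w)) for t in np.linspace(0,2*np.pi,90,0)]).astype(np.float32)
            return cv2.remap(g.astype(np.float32),q[:,0].reshape(1,-1),q[:,1].reshape(1,-1),cv2.INTER_LINEAR)[0]
        return -np.clip(ring(.0425)-ring(.0375),0,60).mean()
    res=minimize(score,[0,0],method="Nelder-Mead",options=dict(initial_simplex=[[0,0],[6,0],[0,6]]));print("dome",c,res.x/1000+[.57,.173],res.fun)
E
```

```text
wedge top mask sum 1222.0 wedge scene mask sum 1156.0 ['top'] [ 0.5177 -0.1206  1.9742] 88.8Traceback (most recent call last):
  File "<stdin>", line 18, in <module>
  File "fit.py", line 34, in fit
    r_=minimize(cost,np.zeros(n),method="Nelder-Mead",options=dict(initial_simplex=np.vstack([np.zeros(n),np.eye(n)*5]),xatol=.02,fatol=.01))
    res = _minimize_neldermead(fun, x0, args, callback, bounds=bounds,
                               **options)
    fxcc = func(xcc)
    fx = function(np.copy(x), *(wrapper_args + args))
  File "fit.py", line 29, in cost
    S=sil(c,parts,p,bxs[c])
  File "fit.py", line 18, in sil
    q=np.array([proj(cam,Rz@v+[p[0],p[1],z]) for v in P])
                ~~~~^^^^^^^^^^^^^^^^^^^^^^^^
  File "h.py", line 8, in proj
    c=r.calibration(cam);p=np.array(c["R"])@np.array(X)+np.array(c["t"])
ValueError: time passes only in moves, steps and waits
```

```bash
python3 - <<'E'
s=open("h.py").read()
s=s.replace("def ray","CAL={c:r.calibration(c) for c in('top','scene')}\ndef ray",1).replace("c=r.calibration(cam)","c=CAL[cam]")
open("h.py","w").write(s)
E
cat > m0.py <<'E'
from fit import *
import sys
def rel(ch,lo,hi): return np.clip((ch-lo)/(hi-lo),0,1)
def fitall(im,B,items):
  for n,parts,p0,minus in items:
    M={}
    for c in im:
        x0,y0,x1,y1=B[n][c];C=im[c][y0:y1,x0:x1]
        M[c]=rel(C[...,0]-C[...,2],15,60) if n=="lip" else rel(C[...,2]-C[...,0],5,60)
    for cams in(["top"],["scene"],["top","scene"]):
        p,e=fit(cams,parts,p0,B[n],M,minus,n=="weight");print(n,cams,p.round(4),round(e,1))
def dome(im,x0,z=.065):
  for c in im:
    g=cv2.GaussianBlur(im[c].mean(2),(0,0),.7).astype(np.float32)
    k=CAL[c];o=-np.array(k["R"]).T@np.array(k["t"])
    def score(d):
        X=np.array([x0[0]+d[0]/1000,x0[1]+d[1]/1000,z]);v=X-o;D=np.linalg.norm(v);v/=D
        u=np.cross(v,[0,0,1.]);u/=np.linalg.norm(u);w=np.cross(v,u)
        def ring(R):
            s=R/D;rr=R*np.sqrt(1-s*s);cc=X-v*R*s
            q=np.array([proj(c,cc+rr*(np.cos(t)*u+np.sin(t)*w)) for t in np.linspace(0,2*np.pi,90,0)]).astype(np.float32)
            return cv2.remap(g,q[:,0].reshape(1,-1),q[:,1].reshape(1,-1),cv2.INTER_LINEAR)[0]
        return -np.clip(ring(.0425)-ring(.0375),0,60).mean()
    res=minimize(score,[0,0],method="Nelder-Mead",options=dict(initial_simplex=[[0,0],[6,0],[0,6]]));print("dome",c,(res.x/1000+x0).round(4),res.fun)
E
python3 - <<'E'
from m0 import *
im={c:cv2.imread(f"pics/{c}0.png").astype(float) for c in("top","scene")}
B={"wedge":{"top":(355,205,440,270),"scene":(205,220,285,265)},"weight":{"top":(470,188,520,235),"scene":(130,226,178,270)},
"lip":{"top":(297,170,335,250),"scene":(290,245,318,320)}}
fitall(im,B,(("wedge",WEDGE,(.518,-.121,1.98),None),("weight",DISC,(.598,-.363,0),KNOB),("lip",LIP,(.57,.173,1.79),None)))
dome(im,[.57,.173])
E
```

```text
wedge ['top'] [ 0.5177 -0.1206  1.9742] 88.8
wedge ['scene'] [ 0.5167 -0.1203  1.9241] 102.3
wedge ['top', 'scene'] [ 0.5176 -0.1206  1.9546] 203.5
weight ['top'] [ 0.5982 -0.3662  0.    ] 34.0
weight ['scene'] [ 0.597  -0.3653  0.    ] 81.1
weight ['top', 'scene'] [ 0.598  -0.3658  0.    ] 116.9
lip ['top'] [0.5703 0.1734 1.794 ] 30.6
lip ['scene'] [0.5702 0.1733 1.79  ] 19.1
lip ['top', 'scene'] [0.571  0.1736 1.7871] 49.7
dome top [0.567  0.1728] -50.87904739379883
dome scene [0.5823 0.1769] -36.99964904785156
```

```bash
cat >> h.py <<'E'
from scipy.spatial.transform import Rotation as Ro
def go(pos,yaw=None):
    s=r.sense();q=s["tool_rot"];R=Ro.from_quat([q[1],q[2],q[3],q[0]]);p=np.array(s["tcp_pos"])
    d=R.inv().apply(np.array(pos)-p)*1000
    y=R.as_matrix()[:,1];cy=np.arctan2(y[1],y[0])
    Rt=R if yaw is None else Ro.from_matrix(np.c_[[np.sin(yaw),-np.cos(yaw),0],[np.cos(yaw),np.sin(yaw),0],[0,0,-1]])
    print("t",round(s["t"],2),"tcp",p.round(4),"yawy",round(cy,3),"F",np.round(s["force"],1),"w",round(s["grip_width"],4),"q6",round(s["q"][5],2))
    print("shift",d.round(1),"turn",(R.inv()*Rt).as_rotvec().round(3))
E
python3 -c "
from h import *
go([.598,-.366,.10]);go([.598,-.366,.013])"
```

```text
t 1.3 tcp [0.1947 0.5939 0.2313] yawy 1.254 F [-0.4  0.1  0.1] w 0.0852 q6 -0.1
shift [-682.3 -786.5  131.3] turn [0. 0. 0.]
t 1.3 tcp [0.1947 0.5939 0.2313] yawy 1.254 F [-0.4  0.1  0.1] w 0.0852 q6 -0.1
shift [-682.3 -786.5  218.3] turn [0. 0. 0.]
```

{"method": "move_arm", "body": {"moves": [[-682,-786,0,0,0,0],[-682,-786,0,0,0,0],[-682,-786,0,0,0,0],[-682,-786,0,0,0,0],[-682,-786,0,0,0,0],[-682,-786,0,0,0,0],[-682,-786,0,0,0,0],[-682,-786,0,0,0,0],[-682,-786,0,0,0,0],[-682,-786,0,0,0,0],[-682,-786,0,0,0,0],[-682,-786,0,0,0,0]], "jaw": 0.7}}

```text
t: 2.8
tcp_pos: [0.4859, -0.0998, 0.2315]
tool_rot: [0.0, 0.158, 0.987, -0.0]
force: [1.3, 0.8, 0.5]
grip_width: 0.0597
```

```bash
python3 -c "
from h import *
go([.598,-.366,.10])"
```

```text
t 2.8 tcp [ 0.4859 -0.0998  0.2315] yawy 1.254 F [1.3 0.8 0.5] w 0.0597 q6 -1.58
shift [-189.5 -218.   131.6] turn [0. 0. 0.]
```

{"method": "move_arm", "body": {"moves": [[-38,-44,0,0,0,0],[-76,-88,10,0,0,0],[-114,-131,30,0,0,0],[-150,-172,50,0,0,0],[-175,-202,75,0,0,0],[-188,-216,100,0,0,0],[-189,-218,120,0,0,0],[-189,-218,131,0,0,0],[-189,-218,131,0,0,0],[-189,-218,131,0,0,0]]}}

```text
t: 4.05
tcp_pos: [0.5974, -0.3632, 0.1014]
tool_rot: [0.001, 0.157, 0.988, -0.0]
force: [-0.2, 0.3, 0.2]
grip_width: 0.0598
```

```bash
python3 -c "
from h import *
go([.598,-.366,.013])
i=r.get_image('scene');j=r.get_image('top')
f=lambda im,x,y,w,h,k:cv2.resize(im[y:y+h,x:x+w],(w*k,h*k),interpolation=cv2.INTER_CUBIC)
cv2.imwrite('pics/a.png',np.hstack([f(i,100,180,120,120,3),f(j,430,140,120,120,3)]))"
```

```text
t 4.05 tcp [ 0.5974 -0.3632  0.1014] yawy 1.255 F [-0.2  0.3  0.2] w 0.0598 q6 -1.89
shift [-1.3 -2.4 88.4] turn [0. 0. 0.]
```

View pics/a.png

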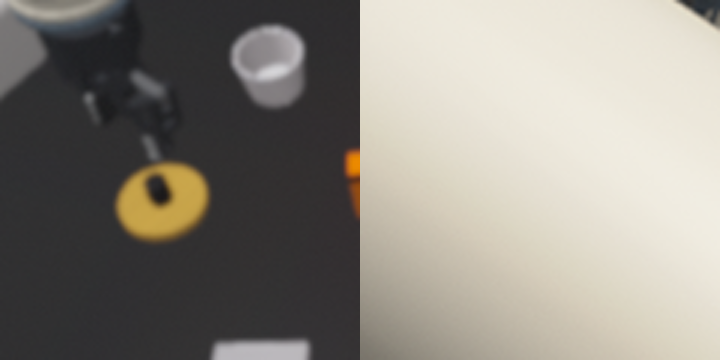

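{"method": "move_arm", "body": {"moves": [[-1,-2,25,0,0,0],[-1,-2,50,0,0,0],[-1,-2,70,0,0,0],[-1,-2,82,0,0,0],[-1,-2,88,0,0,0],[-1,-2,88,0,0,0]]}}

```text
t: 4.9
tcp_pos: [0.5974, -0.3658, 0.0124]
tool_rot: [0.0, 0.158, 0.987, -0.0]
force: [-0.3, 0.5, -0.3]
grip_width: 0.0595
```

{"method": "move_arm", "body": {"moves": [[0,0,0,0,0,0],[0,0,0,0,0,0],[0,0,0,0,0,0],[0,0,0,0,0,0],[0,0,0,0,0,0],[0,0,0,0,0,0]], "jaw": 0, "grip_force": 40}}

```text
t: 5.65
tcp_pos: [0.5976, -0.3659, 0.013]
tool_rot: [0.0, 0.158, 0.987, -0.0]
force: [-1.6, 0.8, 5.4]
grip_width: 0.0208
```

```bash
python3 -c "
from h import *
go([.598,-.366,.013])"
```

```text
t 5.65 tcp [ 0.5976 -0.3659  0.013 ] yawy 1.254 F [-1.6  0.8  5.4] w 0.0208 q6 -1.89
shift [-0.4  0.   0. ] turn [0. 0. 0.]
```

{"method": "move_arm", "body": {"moves": [[0,0,-10,0,0,0],[0,0,-30,0,0,0],[0,0,-60,0,0,0],[0,0,-100,0,0,0],[0,0,-135,0,0,0],[0,0,-160,0,0,0],[0,0,-170,0,0,0],[0,0,-170,0,0,0]]}}

```text
t: 6.65
tcp_pos: [0.5974, -0.3658, 0.1829]
tool_rot: [0.0, 0.158, 0.987, -0.0]
force: [1.2, 0.1, -5.6]
grip_width: 0.0207
```

```bash
python3 -c "
from h import *
go([.570,.173,.16])"
```

```text
t 6.65 tcp [ 0.5974 -0.3658  0.1829] yawy 1.254 F [ 1.2  0.1 -5.6] w 0.0207 q6 -1.89
shift [193.9 503.5  22.6] turn [0. 0. 0.]
```

{"method": "move_arm", "body": {"moves": [[8,20,0,0,0,0],[24,62,0,0,0,0],[43,112,0,0,0,0],[63,163,0,0,0,0],[83,215,0,0,0,0],[103,267,0,0,0,0],[123,319,0,0,0,0],[143,371,0,0,0,0],[162,420,0,0,0,0],[178,462,0,0,0,0],[189,490,0,0,0,0],[194,503,0,0,0,0]]}}

```text
t: 8.15
tcp_pos: [0.5683, 0.1745, 0.1813]
tool_rot: [-0.001, 0.157, 0.988, -0.0]
force: [0.8, 0.1, -3.8]
grip_width: 0.0205
```

{"method": "move_arm", "body": {"moves": [[0,0,10,0,0,0],[0,0,20,0,0,0],[0,0,20,0,0,0],[0,0,20,0,0,0]]}}

```text
t: 8.65
tcp_pos: [0.5698, 0.172, 0.1622]
tool_rot: [-0.0, 0.158, 0.987, -0.0]
force: [0.2, -0.1, -5.3]
grip_width: 0.0209
```

```bash
python3 -c "
from h import *
go([.570,.173,.16])
i=r.get_image('scene');j=r.get_image('top')
cv2.imwrite('pics/scene1.png',i);cv2.imwrite('pics/top1.png',j)
f=lambda im,x,y,w,h,k:cv2.resize(im[y:y+h,x:x+w],(w*k,h*k),interpolation=cv2.INTER_CUBIC)
cv2.imwrite('pics/b.png',np.hstack([f(i,285,200,120,120,3),f(j,215,150,120,120,3)]))"
```

```text
t 8.65 tcp [0.5698 0.172  0.1622] yawy 1.253 F [ 0.2 -0.1 -5.3] w 0.0209 q6 -1.06
shift [0.1 1.  2.2] turn [0. 0. 0.]
```

View pics/b.png

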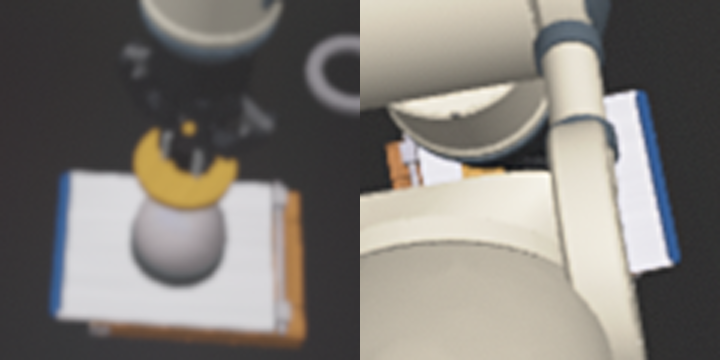

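```bash
python3 - <<'E'
from m0 import *
i=cv2.imread("pics/scene1.png");K=6;x0,y0=310,225;W,H=75,75
C=cv2.resize(i[y0:y0+H,x0:x0+W],(W*K,H*K),interpolation=cv2.INTER_CUBIC)
t0=cv2.imread("pics/top0.png");tx,ty=250,193;T=cv2.resize(t0[ty:ty+50,tx:tx+50],(300,300),interpolation=cv2.INTER_CUBIC)
def draw(img,cam,P,x0,y0,col):
    q=np.array([proj(cam,v) for v in P]);h=cv2.convexHull(((q+.5-[x0,y0])*K-.5).astype(np.float32)).round().astype(int)
    cv2.polylines(img,[h],True,col,1)
u=np.random.default_rng(0).normal(size=(3000,3));u/=np.linalg.norm(u,axis=1)[:,None]
draw(C,"scene",u*.04+[.570,.173,.065],x0,y0,(0,0,255))
draw(C,"scene",DISC[0]+[.5698,.172,.149],x0,y0,(0,255,0))
draw(T,"top",u*.04+[.570,.173,.065],tx,ty,(0,0,255))
T=np.vstack([T,np.zeros((150,300,3),np.uint8)]);cv2.imwrite("pics/c.png",np.hstack([C,T]))
bx=(310,225,385,275);a=i.astype(float)[225:275,310:385]
M=rel(a[...,2]-a[...,0],10,60)
q=proj("scene",[.5698,.172,.149]);print(q)
w=np.ones(M.shape);cc=q-[310,225];yy,xx=np.mgrid[:50,:75];w[(abs(xx-cc[0])<13)&(yy<cc[1]+8)]=0
f=lambda d:(w*(sil("scene",DISC,(.5698+d[0]/1000,.172+d[1]/1000,0,.149+d[2]/1000),bx)-M)**2).sum()
g=minimize(f,[0,0,0],method="Nelder-Mead",options=dict(initial_simplex=[[0,0,0],[4,0,0],[0,4,0],[0,0,4]]));print("xyz mm off",g.x,g.fun)
h=minimize(lambda d:f([*d,0]),[0,0],method="Nelder-Mead",options=dict(initial_simplex=[[0,0],[4,0],[0,4]]));print(h.x,h.fun)
E
```

```text
[345.90861561 256.31449304]
xyz mm off [ 0.44357981 -0.80811508  2.45818682] 78.03118737104002
[-1.04863796 -1.1139899 ] 78.04898267293557
```

View pics/c.png

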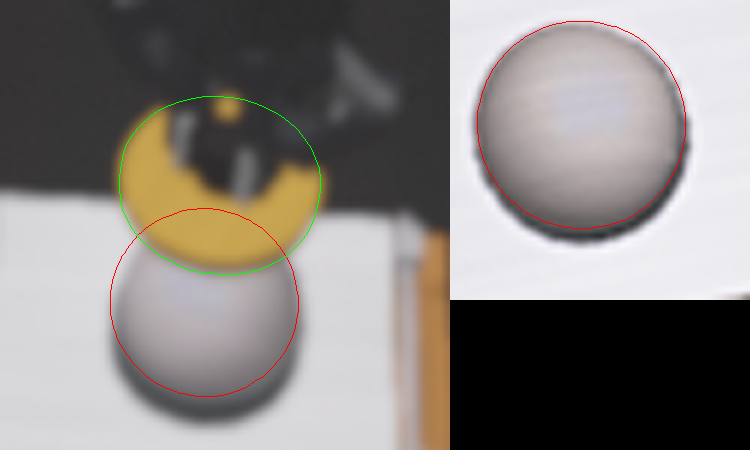

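{"method": "move_arm", "body": {"moves": [[1.2,1.2,8,0,0,0],[1.2,1.2,20,0,0,0],[1.2,1.2,30,0,0,0],[1.2,1.2,36,0,0,0],[1.2,1.2,39,0,0,0],[1.2,1.2,40,0,0,0],[1.2,1.2,40,0,0,0],[1.2,1.2,40,0,0,0]]}}

```text
t: 9.75
tcp_pos: [0.5691, 0.1742, 0.1225]
tool_rot: [0.0, 0.158, 0.987, 0.0]
force: [-1.1, 0.3, -4.4]
grip_width: 0.0207
```

```bash
python3 -c "
from h import *
go([.569,.1735,.118])"
```

```text
t 9.75 tcp [0.5691 0.1742 0.1225] yawy 1.254 F [-1.1  0.3 -4.4] w 0.0207 q6 -1.06
shift [-0.2 -0.7  4.5] turn [0. 0. 0.]
```

{"method": "move_arm", "body": {"moves": [[0,-0.6,1,0,0,0],[0,-0.6,1.5,0,0,0],[0,-0.6,2,0,0,0],[0,-0.6,2.5,0,0,0],[0,-0.6,2.5,0,0,0],[0,-0.6,2.5,0,0,0]]}}

```text
t: 10.5
tcp_pos: [0.5687, 0.1736, 0.1198]
tool_rot: [-0.0, 0.158, 0.987, 0.0]
force: [-0.4, -0.4, -5.1]
grip_width: 0.0208
```

{"method": "move_arm", "body": {"moves": [[0,0,0.5,0,0,0],[0,0,1,0,0,0],[0,0,1,0,0,0],[0,0,1,0,0,0]]}}

```text
t: 11.0
tcp_pos: [0.5687, 0.1736, 0.1188]
tool_rot: [0.0, 0.158, 0.987, 0.0]
force: [0.9, -0.1, -5.1]
grip_width: 0.0205
```

{"method": "move_arm", "body": {"moves": [[0,0,0.5,0,0,0],[0,0,0.5,0,0,0],[0,0,0.5,0,0,0],[0,0,0.5,0,0,0]]}}

```text
t: 11.5
tcp_pos: [0.5687, 0.1736, 0.1183]
tool_rot: [0.0, 0.158, 0.987, 0.0]
force: [-0.5, -0.6, -4.8]
grip_width: 0.0208
```

{"method": "move_arm", "body": {"moves": [[0,0,0.5,0,0,0],[0,0,0.5,0,0,0],[0,0,0.5,0,0,0],[0,0,0.5,0,0,0]]}}

```text
t: 12.0
tcp_pos: [0.5687, 0.1736, 0.1179]
tool_rot: [0.0, 0.158, 0.987, 0.0]
force: [-0.6, -0.4, -0.0]
grip_width: 0.0207
```

{"method": "move_arm", "body": {"moves": [[0,0,0.5,0,0,0],[0,0,0.5,0,0,0],[0,0,0.5,0,0,0],[0,0,0.5,0,0,0]]}}

```text
t: 12.5
tcp_pos: [0.5689, 0.1736, 0.1177]
tool_rot: [0.0, 0.158, 0.987, 0.0]
force: [-2.0, -0.7, 7.0]
grip_width: 0.0206
```

{"method": "move_arm", "body": {"moves": [[0,0,-0.4,0,0,0],[0,0,-0.4,0,0,0],[0,0,-0.4,0,0,0]], "grip_force": 20}}

```text
t: 12.88
tcp_pos: [0.5688, 0.1736, 0.1178]
tool_rot: [0.0, 0.158, 0.987, 0.0]
force: [-1.5, -1.2, 4.2]
grip_width: 0.0208
```

{"method": "move_arm", "body": {"moves": [[0,0,0,0,0,0],[0,0,0,0,0,0],[0,0,0,0,0,0],[0,0,0,0,0,0],[0,0,0,0,0,0]], "jaw": 0.6}}

```text
t: 13.5
tcp_pos: [0.5687, 0.1736, 0.1177]
tool_rot: [0.0, 0.158, 0.987, -0.0]
force: [0.1, 0.1, 0.1]
grip_width: 0.0512
```

```bash
python3 -c "
from h import *
go([.569,.1735,.20])
i=r.get_image('scene');cv2.imwrite('pics/d.png',cv2.resize(i[200:320,285:405],(600,600),interpolation=cv2.INTER_CUBIC))"
```

```text
t 13.5 tcp [0.5687 0.1736 0.1177] yawy 1.254 F [0.1 0.1 0.1] w 0.0512 q6 -1.06
shift [ -0.3   0.  -82.3] turn [0. 0. 0.]
```

View pics/d.png

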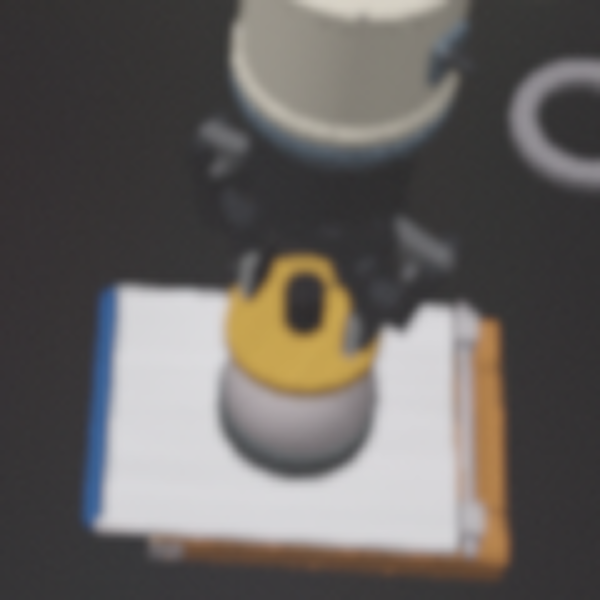

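{"method": "move_arm", "body": {"moves": [[0,0,-5,0,0,0],[0,0,-20,0,0,0],[0,0,-50,0,0,0],[0,0,-90,0,0,0],[0,0,-120,0,0,0],[0,0,-130,0,0,0]]}}

```text
t: 14.3
tcp_pos: [0.5695, 0.1738, 0.2504]
tool_rot: [0.002, 0.158, 0.987, 0.001]
force: [0.3, -0.2, 0.0]
grip_width: 0.0513
```

```bash
python3 -c "
from h import *
p=np.array([.5177,-.1206]);y=1.97
h=p-.06*np.array([np.cos(y),np.sin(y)]);print(h)
go([*h,.20],y+np.pi/2-np.pi)"
```

```text
[ 0.54102109 -0.17588225]Traceback (most recent call last):
  File "<string>", line 5, in <module>
    go([*h,.20],y+np.pi/2-np.pi)
    ~~^^^^^^^^^^^^^^^^^^^^^^^^^^
  File "h.py", line 16, in go
    Rt=R if yaw is None else Ro.from_matrix(np.c_[[np.sin(yaw),-np.cos(yaw),0],[np.cos(yaw),np.sin(yaw),0],[0,0,-1]])
                             ~~~~~~~~~~~~~~^^^^^^^^^^^^^^^^^^^^^^^^^^^^^^^^^^^^^^^^^^^^^^^^^^^^^^^^^^^^^^^^^^^^^^^^^^
  File "scipy/spatial/transform/_rotation.pyx", line 1143, in scipy.spatial.transform._rotation.Rotation.from_matrix
ValueError: Non-positive determinant (left-handed or null coordinate frame) in rotation matrix 0: [[ 0.38868475  0.92137081  0.        ]
 [-0.92137081  0.38868475  0.        ]
 [ 0.          0.         -1.        ]].
```

```bash
sed -i 's/\[\[np.sin(yaw),-np.cos(yaw),0\]/[[-np.sin(yaw),np.cos(yaw),0]/' h.py; python3 -c "
from h import *
go([.541,-.1759,.25],.399)
go([.541,-.1759,.12],.399)"
```

```text
t 14.3 tcp [0.5695 0.1738 0.2504] yawy 1.254 F [ 0.3 -0.2  0. ] w 0.0513 q6 -1.06
shift [-8.190e+01 -3.411e+02  1.000e-01] turn [0.003 0.002 0.855]
t 14.3 tcp [0.5695 0.1738 0.2504] yawy 1.254 F [ 0.3 -0.2  0. ] w 0.0513 q6 -1.06
shift [ -81.4 -341.4  130.1] turn [0.003 0.002 0.855]
```

{"method": "move_arm", "body": {"moves": [[-8,-30,0,0,0,0.08],[-20,-80,0,0,0,0.2],[-32,-130,0,0,0,0.34],[-44,-180,0,0,0,0.48],[-56,-230,0,0,0,0.62],[-68,-280,10,0,0,0.74],[-77,-320,40,0,0,0.82],[-81,-337,80,0,0,0.855],[-82,-340,115,0,0,0.855],[-82,-340,130,0,0,0.855],[-82,-340,130,0,0,0.855],[-82,-340,130,0,0,0.855]]}}

```text
t: 15.8
tcp_pos: [0.5414, -0.1749, 0.1189]
tool_rot: [0.001, 0.553, 0.833, 0.0]
force: [1.0, 0.3, 0.5]
grip_width: 0.0509
```

```bash
python3 - <<'E'
from m0 import *
go([.541,-.1759,.038],.399)
i=r.get_image("scene");j=r.get_image("top");cv2.imwrite("pics/scene2.png",i);cv2.imwrite("pics/top2.png",j)
a=cv2.resize(i[190:310,190:390],(800,480),interpolation=cv2.INTER_CUBIC)
cv2.imwrite("pics/e.png",a)
E
```

```text
t 15.8 tcp [ 0.5414 -0.1749  0.1189] yawy 0.4 F [1.  0.3 0.5] w 0.0509 q6 -0.82
shift [-0.6 -0.8 80.9] turn [0.001 0.001 0.001]
```

View pics/e.png

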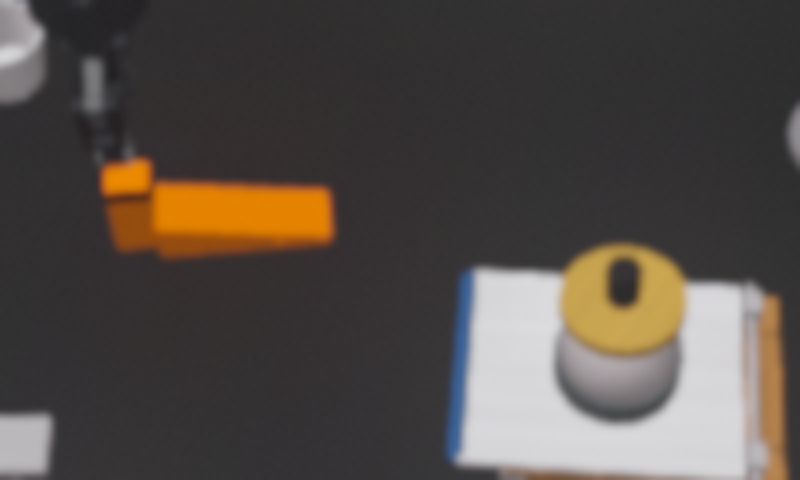

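{"method": "move_arm", "body": {"moves": [[-0.5,-0.5,25,0,0,0],[-0.5,-0.5,50,0,0,0],[-0.5,-0.5,70,0,0,0],[-0.5,-0.5,80,0,0,0],[-0.5,-0.5,81,0,0,0],[-0.5,-0.5,81,0,0,0]]}}

```text
t: 16.65
tcp_pos: [0.5409, -0.1759, 0.0375]
tool_rot: [0.001, 0.553, 0.833, 0.0]
force: [0.1, -0.4, -0.1]
grip_width: 0.0511
```

{"method": "move_arm", "body": {"moves": [[0,0,0,0,0,0],[0,0,0,0,0,0],[0,0,0,0,0,0],[0,0,0,0,0,0],[0,0,0,0,0,0],[0,0,0,0,0,0]], "jaw": 0, "grip_force": 60}}

```text
t: 17.4
tcp_pos: [0.5408, -0.1758, 0.0373]
tool_rot: [0.0, 0.553, 0.833, 0.0]
force: [0.2, 1.6, 6.0]
grip_width: 0.0234
```

```bash
python3 - <<'E'
from m0 import *
go([.541,-.1759,.038],.399)
# wedge pose with gripper in place: nose end seen in top/scene
im={c:r.get_image(c).astype(float) for c in("top","scene")}
for c in im: cv2.imwrite(f"pics/{c}3.png",im[c])
SL=[WEDGE[0][WEDGE[0][:,0]>-.05]]
SL=[np.array([[x,y,z] for y in(-.02,.02) for x,z in((.075,0),(.075,.008),(-.045,.032),(-.045,0))])]
for c,bx in(("top",(355,205,418,270)),("scene",(228,220,285,265))):
    x0,y0,x1,y1=bx;C=im[c][y0:y1,x0:x1];M={c:rel(C[...,2]-C[...,0],5,60)}
    print(c,*fit([c],SL,(.5177,-.1206,1.97),{c:bx},M))
u=np.array([np.cos(1.79),np.sin(1.79)]);n=np.array([-u[1],u[0]])
for sx in(-190,-105,-88):
    o=np.array([.57,.173])+u*sx/1000;print(sx,"origin",o.round(4),"handle",(o-.06*u).round(4))
    go([*(o-.06*u),.038],.219)
E
```

```text
t 17.4 tcp [ 0.5408 -0.1758  0.0373] yawy 0.399 F [0.2 1.6 6. ] w 0.0234 q6 -0.82
shift [-0.2  0.2 -0.7] turn [ 0.001  0.001 -0.   ]
top [ 0.38066296 -0.03856296  2.29592593] 295.2314049586777
scene [ 0.51701804 -0.12071409  1.93218105] 96.99221365883017
-190 origin [ 0.6113 -0.0125] handle [ 0.6244 -0.071 ]
t 17.5 tcp [ 0.5408 -0.1758  0.0373] yawy 0.399 F [-0.3  1.   6.2] w 0.0234 q6 -0.82
shift [ 64.1 117.7  -0.7] turn [0.001 0.001 0.18 ]
-105 origin [0.5928 0.0705] handle [0.6059 0.0119]
t 17.5 tcp [ 0.5408 -0.1758  0.0373] yawy 0.399 F [-0.3  1.   6.2] w 0.0234 q6 -0.82
shift [147.7 132.9  -0.7] turn [0.001 0.001 0.18 ]
-88 origin [0.5891 0.0871] handle [0.6022 0.0285]
t 17.5 tcp [ 0.5408 -0.1758  0.0373] yawy 0.399 F [-0.3  1.   6.2] w 0.0234 q6 -0.82
shift [164.4 136.   -0.7] turn [0.001 0.001 0.18 ][ WARN:0@2.383] global loadsave.cpp:1063 imwrite_ Unsupported depth image for selected encoder is fallbacked to CV_8U.
```

{"method": "move_arm", "body": {"moves": [[3,8,0,0,0,0.01],[10,25,0,0,0,0.04],[20,46,0,0,0,0.075],[30,68,0,0,0,0.11],[41,88,0,0,0,0.14],[51,104,0,0,0,0.165],[57,113,0,0,0,0.18],[59,117,0,0,0,0.18],[59,117,0,0,0,0.18],[59,117,0,0,0,0.18]]}}

```text
t: 18.75
tcp_pos: [0.6258, -0.0756, 0.0373]
tool_rot: [0.0, 0.626, 0.78, 0.0]
force: [1.5, 3.0, 5.1]
grip_width: 0.0232
```

```bash
python3 - <<'E'
from m0 import *
im={c:r.get_image(c) for c in("top","scene")}
for c in im: cv2.imwrite(f"pics/{c}4.png",im[c])
f=lambda im,x,y,w,h,k:cv2.resize(im[y:y+h,x:x+w],(w*k,h*k),interpolation=cv2.INTER_CUBIC)
cv2.imwrite("pics/f.png",np.hstack([f(im["scene"],230,190,170,130,3)[:, :400],f(im["top"],225,150,130,130,3)]))
SL=[np.array([[x,y,z] for y in(-.02,.02) for x,z in((.075,0),(.075,.008),(-.045,.032),(-.045,0))])]
u=np.array([np.cos(1.79),np.sin(1.79)]);o=np.array([.57,.173])-u*.195
m=im["scene"].astype(float);print(proj("scene",[*o,.02]),proj("scene",[*(o+.075*u),.008]),proj("scene",[*(o-.045*u),.032]))
go([*(np.array([.57,.173])-.255*u),.038],.219)
x0,y0,x1,y1=bx=(255,235,308,295);C=m[y0:y1,x0:x1];M={"scene":rel(C[...,2]-C[...,0],5,60)}
print(*fit(["scene"],SL,(*o,1.79),{"scene":bx},M), o)
E
```

```text
[268.67147593 279.09821188] [296.85791731 283.29226662] [251.44876821 275.59653569]
t 18.85 tcp [ 0.6258 -0.0756  0.0373] yawy 0.219 F [0.5 3.  6.6] w 0.0233 q6 -0.43
shift [-0.2 -0.4 -0.7] turn [0.001 0.    0.   ]
[ 0.61094089 -0.01254187  1.76375073] 62.113388808136094 [ 0.61240322 -0.01733383]
```

View pics/f.png

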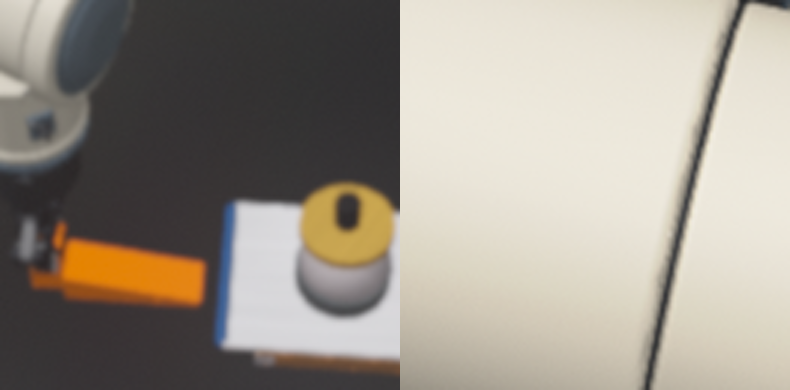

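{"method": "move_arm", "body": {"moves": [[5,0,0,0,0,0],[15,0,0,0,0,0],[28,0,0,0,0,0],[42,0,0,0,0,0],[56,0,0,0,0,0],[66,0,0,0,0,0],[72,0,0,0,0,0],[75,0,0,0,0,0],[75,0,0,0,0,0],[75,0,0,0,0,0]]}}

```text
t: 20.1
tcp_pos: [0.6095, -0.0025, 0.0373]
tool_rot: [0.0, 0.626, 0.78, 0.0]
force: [0.8, 1.1, 6.7]
grip_width: 0.0233
```

{"method": "move_arm", "body": {"moves": [[1,0,0,0,0,0],[2,0,0,0,0,0],[3,0,0,0,0,0],[4,0,0,0,0,0]]}}

```text
t: 20.6
tcp_pos: [0.6088, 0.0008, 0.0374]
tool_rot: [0.001, 0.626, 0.78, 0.0]
force: [0.8, -5.0, 6.5]
grip_width: 0.0236
```

{"method": "move_arm", "body": {"moves": [[1,0,0,0,0,0],[2,0,0,0,0,0],[3,0,0,0,0,0],[4,0,0,0,0,0]]}}

```text
t: 21.1
tcp_pos: [0.6079, 0.0048, 0.0374]
tool_rot: [0.001, 0.626, 0.78, 0.0]
force: [1.4, -4.8, 6.7]
grip_width: 0.0231
```

{"method": "move_arm", "body": {"moves": [[1,0,0,0,0,0],[2,0,0,0,0,0],[3,0,0,0,0,0],[4,0,0,0,0,0]]}}

```text
t: 21.6
tcp_pos: [0.607, 0.0087, 0.0373]
tool_rot: [0.001, 0.626, 0.78, 0.0]
force: [1.2, -4.9, 6.0]
grip_width: 0.0234
```

{"method": "move_arm", "body": {"moves": [[0.5,0,0,0,0,0],[1,0,0,0,0,0],[1.5,0,0,0,0,0],[2,0,0,0,0,0]]}}

```text
t: 22.1
tcp_pos: [0.6066, 0.0106, 0.0374]
tool_rot: [0.001, 0.626, 0.78, 0.0]
force: [0.3, -3.8, 6.6]
grip_width: 0.0232
```

{"method": "move_arm", "body": {"moves": [[0.5,0,0,0,0,0],[1,0,0,0,0,0],[1.5,0,0,0,0,0],[2,0,0,0,0,0]]}}

```text
t: 22.6
tcp_pos: [0.6062, 0.0125, 0.0374]
tool_rot: [0.001, 0.626, 0.78, 0.0]
force: [1.3, -4.4, 5.8]
grip_width: 0.0232
```

{"method": "move_arm", "body": {"moves": [[0.5,0,0,0,0,0],[1,0,0,0,0,0],[1.5,0,0,0,0,0],[2,0,0,0,0,0]]}}

```text
t: 23.1
tcp_pos: [0.6058, 0.0143, 0.0374]
tool_rot: [0.001, 0.626, 0.78, 0.0]
force: [1.3, -6.6, 5.9]
grip_width: 0.0232
```

{"method": "move_arm", "body": {"moves": [[0.5,0,0,0,0,0],[1,0,0,0,0,0],[1.5,0,0,0,0,0],[2,0,0,0,0,0]]}}

```text
t: 23.6
tcp_pos: [0.6056, 0.0157, 0.0374]
tool_rot: [0.001, 0.626, 0.78, 0.0]
force: [2.6, -11.2, 5.4]
grip_width: 0.0231
```

{"method": "move_arm", "body": {"moves": [[0.5,0,0,0,0,0],[1,0,0,0,0,0],[1.5,0,0,0,0,0],[2,0,0,0,0,0]]}}

```text
t: 24.1
tcp_pos: [0.6052, 0.0177, 0.0374]
tool_rot: [0.001, 0.626, 0.78, 0.0]
force: [2.6, -11.3, 5.1]
grip_width: 0.0233
```

{"method": "move_arm", "body": {"moves": [[0.5,0,0,0,0,0],[1,0,0,0,0,0],[1.5,0,0,0,0,0],[2,0,0,0,0,0],[2.5,0,0,0,0,0],[3,0,0,0,0,0],[3.5,0,0,0,0,0],[4,0,0,0,0,0]]}}

```text
t: 25.1
tcp_pos: [0.6044, 0.0216, 0.0374]
tool_rot: [0.001, 0.626, 0.78, 0.0]
force: [3.0, -12.2, 5.0]
grip_width: 0.0232
```

{"method": "move_arm", "body": {"moves": [[0.5,0,0,0,0,0],[1,0,0,0,0,0],[1.5,0,0,0,0,0],[2,0,0,0,0,0],[2.5,0,0,0,0,0],[3,0,0,0,0,0],[3.5,0,0,0,0,0],[4,0,0,0,0,0]]}}

```text
t: 26.1
tcp_pos: [0.6035, 0.0255, 0.0374]
tool_rot: [0.001, 0.626, 0.78, 0.0]
force: [3.2, -11.9, 4.6]
grip_width: 0.0231
```

```bash
cat > look.py <<'E'
from m0 import *
import sys
go([0,0,0])
im=r.get_image("scene");cv2.imwrite(f"pics/scene{sys.argv[1]}.png",im)
# lip lift: fit lip in scene with z free along stand normal-fixed pose
m=im.astype(float)
for nm,M0 in(("before",cv2.imread("pics/scene4.png").astype(float)),("now",m)):
    x0,y0,x1,y1=bx=(292,245,318,320);C=M0[y0:y1,x0:x1];M=rel(C[...,0]-C[...,2],15,60)
    w=np.ones(M.shape)
    f=lambda d:(sil("scene",LIP,(.5705+d[0]/1000,.1733,1.79,d[1]/1000),bx)-M)**2
    g=minimize(lambda d:f([0,d[0]]).sum(),[0],method="Nelder-Mead",options=dict(initial_simplex=[[0],[4]]));print(nm,"lift mm",g.x,g.fun)
cv2.imwrite(f"pics/g{sys.argv[1]}.png",cv2.resize(im[215:315,255:405],(750,500),interpolation=cv2.INTER_CUBIC))
E
python3 look.py 5
```

```text
t 26.1 tcp [0.6035 0.0255 0.0374] yawy 0.219 F [  3.2 -11.9   4.6] w 0.0231 q6 -0.27
shift [ 106.4 -594.7   36.1] turn [0. 0. 0.]
before lift mm [-2.01953125] 23.552018843770977
now lift mm [0.] 48.5158539396847
```

View pics/g5.png

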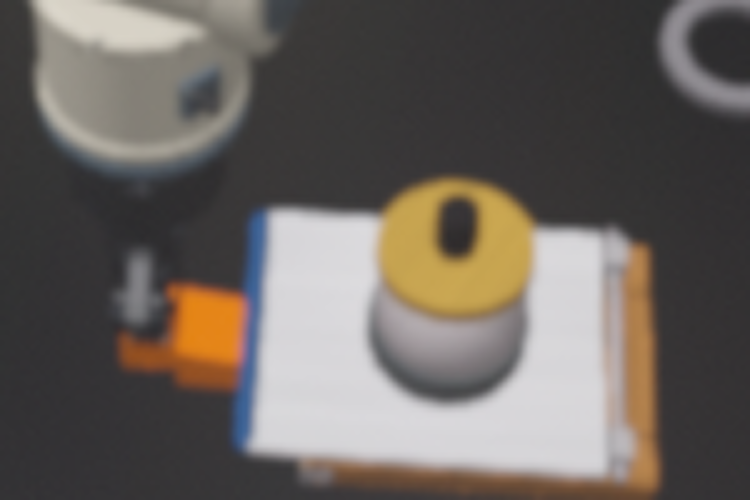

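{"method": "move_arm", "body": {"moves": [[0.5,0,0,0,0,0],[1.2,0,0,0,0,0],[2,0,0,0,0,0],[2.8,0,0,0,0,0],[3.6,0,0,0,0,0],[4.4,0,0,0,0,0],[5.2,0,0,0,0,0],[6,0,0,0,0,0],[6.8,0,0,0,0,0],[7.5,0,0,0,0,0],[8,0,0,0,0,0],[8,0,0,0,0,0]]}}

```text
t: 27.65
tcp_pos: [0.6018, 0.0334, 0.0374]
tool_rot: [0.001, 0.626, 0.78, 0.0]
force: [2.8, -10.9, 5.0]
grip_width: 0.0229
```

```bash
python3 look.py 6; python3 - <<'E'
from m0 import *
# white plate front edge shift between before/now, by registration of lip strips
a=cv2.imread("pics/scene4.png");k=proj("scene",[.5918,.0754,.028]);k2=proj("scene",[.5918,.0754,.032]);print("px per 4mm lift",k2-k)
for n in(5,6):
    b=cv2.imread(f"pics/scene{n}.png")
    for nm,(x0,y0,x1,y1) in dict(lipfar=(297,252,320,266),lipnear=(297,300,320,312),hinge=(372,255,392,312)).items():
        A=a[y0:y1,x0:x1].mean(2).astype(np.float32);Bm=b[y0:y1,x0:x1].mean(2).astype(np.float32)
        W=np.eye(2,3,dtype=np.float32)
        try: cc,W=cv2.findTransformECC(A,Bm,W,cv2.MOTION_TRANSLATION);print(n,nm,W[:,2].round(2),round(cc,3))
        except cv2.error: print(n,nm,"fail")
E
```

```text
t 27.65 tcp [0.6018 0.0334 0.0374] yawy 0.219 F [  2.8 -10.9   5. ] w 0.0229 q6 -0.26
shift [  98.3 -594.7   36.1] turn [0. 0. 0.]
before lift mm [-2.01953125] 23.552018843770977
now lift mm [0.] 50.440400235886614
px per 4mm lift [ 0.01834194 -0.7943458 ]
5 lipfar [ 0.06 -0.53] 0.999
5 lipnear [ 0.07 -0.17] 0.989
5 hinge [-0.   -0.02] 1.0
6 lipfar [ 0.02 -0.72] 0.989
6 lipnear [-0.38 -0.58] 0.997
6 hinge [-0.01 -0.03] 1.0
```

View pics/g6.png

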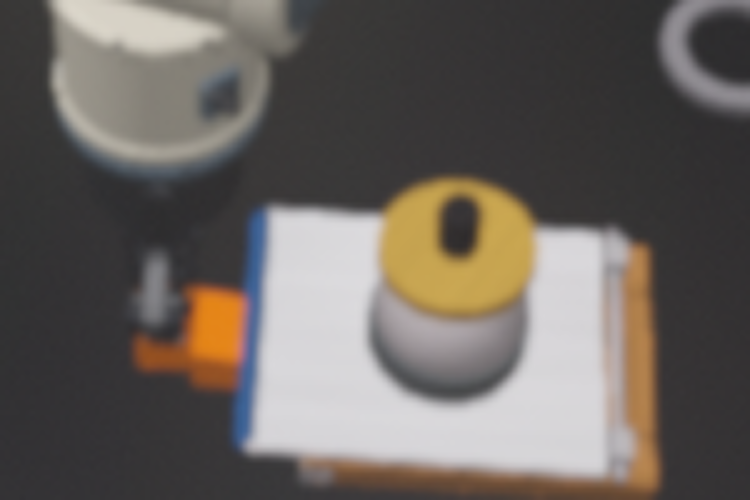

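{"method": "move_arm", "body": {"moves": [[0,0,0,0,0,0],[0,0,0,0,0,0],[0,0,0,0,0,0],[0,0,0,0,0,0],[0,0,0,0,0,0],[0,0,0,0,0,0]]}}

```text
t: 28.45
tcp_pos: [0.6018, 0.0334, 0.0374]
tool_rot: [0.001, 0.626, 0.78, 0.0]
force: [3.2, -10.6, 4.9]
grip_width: 0.0232
```

```bash
python3 - <<'E'
from m0 import *
a=cv2.imread("pics/scene4.png");b=r.get_image("scene")
for nm,(x0,y0,x1,y1) in dict(lip=(297,246,320,262),lip2=(297,303,320,315),knob=(335,248,355,272)).items():
    A=a[y0:y1,x0:x1].mean(2).astype(np.float32);B=b[y0:y1,x0:x1].mean(2).astype(np.float32)
    cc,W=cv2.findTransformECC(A,B,np.eye(2,3,dtype=np.float32),cv2.MOTION_TRANSLATION);print(nm,W[:,2].round(2),cc)
s=r.sense();print(s["tcp_pos"],s["force"],r.finish_job())
E
```

```text
lip [ 0.1 -0.7] 0.9937800603722627
lip2 [0.34 0.18] 0.8994291316921208
knob [ 0.89 -0.41] 0.9931523592339817
the job is handed in; nothing more can be done
[0.60176037 0.0333824  0.03737111] [  2.63417794 -10.03096038   5.13392756] None
```

I set the weight on the dome and let go. I then gripped the wedge by its handle, slid it along the bench under the middle of the lip, and handed the job in at about 28.5 s with the wedge still held.

- **Weight:** it looked upright and balanced in the last picture I viewed. A final measurement showed its knob had moved less than 1 pixel since before the wedge push.
- **Lift:** the wedge went about 19 mm past the point where the push force levelled off at 11–12 N, which gives about 3.8 mm of lift. Matching the far part of the lip between camera images gave about 3.5 mm.
- **Checks that disagreed:** two other lift readings do not confirm this figure.
  - A fit of the lip's outline gave about 2 mm and did not change over the last 8 mm of push; it had stopped at its starting value.
  - The near-end lip match fell to a poor correlation (0.90) in the last frame and showed no lift; one frame earlier it had given about 3 mm.
- **Wedge:** it did not slip in the grip, and the gripper was pressing it down with about 5 N at the end.
- **Bystanders:** I made no final check of the other objects, but the arm's path stayed clear of them.

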